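# Set the bench dust-pickup damper half open

### The job

Set the damper of the wide dust pickup (the one with the broad rectangular hood) half open: swing its lever to the thick middle mark of its dial, half-way between across the duct and along it, and let go. Leave the lever of the narrow pickup as it is.

Things in the scene. Friction and masses are not known exactly. Their poses are not given: they have to be found in the camera images.
- wide_damper (a joint): Damper lever of the wide pickup, turning about a vertical axis. 0 rad = shut: across the duct, pointing right as seen looking along the duct from mouth to elbow. Grows clockwise seen from above to 1.57 = open: along the duct, pointing to the mouth; stops at both ends. Half open = 0.785. Starts at 0 to 0.35. Held by friction (0.12 N m, about 1.5 N at the grip), no spring: stays where left.
- wide_grip (a point): Centre of the upright black grip at the end of the wide pickup's lever: a round post of 22 mm diameter, 48 mm high (24 mm above and below this point), standing on the flat steel lever bar (15 mm wide, 5 mm thick, below the post). 157 mm above the bench, 90 mm from the hinge axis; moves with the lever. Nothing else stands within 40 mm of it or rises above it.
- wide_pivot (a point): Point on the lever's vertical hinge axis, level with the grip's centre (157 mm up), over the duct's middle. The wide pickup: bare metal duct, 100 mm diameter, fixed on the bench, rectangular hood 150 mm wide towards the robot, elbow down into the bench behind. Under the lever a white dial, 144 mm diameter, with thick black marks at shut, half open (thickest), open; thin ones at the quarters.
- narrow_grip (a point): Centre of the like black grip (22 mm diameter, 48 mm high) on the lever of the other, narrow pickup: a metal duct of 63 mm diameter with a small round mouth. 124 mm above the bench, 75 mm from its hinge axis. It stands at any angle and is not to be moved.

How it is judged:
By the outcome, as a careful person would: the job done as asked, in the order asked, and still so for the second after the job is handed in, with the robot touching nothing.
It also fails if it takes over 29 s, if anything falls off the work surface, if the arm or the gripper's body presses on something with over 40 N, if the wrist force passes 120 N, or if a joint passes its speed limit or range.

### The arm

A 6-joint arm with a two-finger parallel gripper is mounted at the origin on the work surface. World frame = base frame: x ahead of the robot, y to its left, z up, the work surface at z = 0. Lengths are in m, angles in rad, forces in N, time in s.
With the tool pointing down it reaches from about 0.375 to 0.9 m from the base axis. Payload 3.1 kg.
Tool frame: the origin (TCP) lies between the finger pads; the fingertips stand 25 mm ahead of it and the grasp point (between the pads) lies 6 mm ahead of it; y points along the fingers, x is the direction in which the jaws open and shut, and the axes are right-handed (so a half turn about y gives the same grasp; the last joint's range is limited). The gripper opens to 87 mm and grips with 3 to 60 N. Pads are 19 mm wide; open, the fingers measure 117 mm over their backs; the gripper's body (75 mm by 190 mm) begins 51 mm behind the grasp point.
Start: joints at [-1.51, 0.527, 1.433, -0, 1.181, -0.178], TCP at [0.148, -0.607, 0.248] pointing down, gripper open.
Joint ranges: [-3.08, 3.08], [-0.75, 2.2], [0.22, 2.44], [-1.43, 4.57], [0, 2.65], [-2.85, 2.85]. Speed limits (rad/s): [2.79, 2.79, 3.14, 3.14, 3.14, 3.14].

### API

Orientations are given as a unit quaternion [x, y, z, w].
In Python, from rig import robot gives the robot as it stands.
- The arm moves only by the tool carry_out, never from a script. Its argument "moves" is a list of rows, each a list of 7 numbers: the opening, from 0 (shut) to 1 (fully open), then the shift along the tool's x, y, z in cm, then the turn, a rotation vector about the tool's x, y, z in rad. In form: [[grip, x, y, z, rx, ry, rz], ...]. A call has 1 to 20 rows; each row is the pose to reach, as a shift and turn from the pose commanded when the call began, along the tool's axes at that moment; what a row does not reach only later rows make up. A row lasts 1/10 s, in which the tool goes at most 50 mm and 8.59 degrees, less where a joint would pass 70% of its speed; a pose out of reach is approached as far as the arm can. A call with a gripper value outside its range is refused whole. The fingers move at their own pace and stop on an object; "force" is the grip in N (left out, the last holds). Time passes only in rows, so rows that repeat a pose let the fingers close. It gives the time, the measured TCP pose, the force and the opening at its end, in the units of the state.
- robot.get_obs(): the state, without advancing time (a new reading comes with each control period).
- robot.camera(name): name is "scene" or "top" or "wrist"; returns the picture (400x640x3 uint8, red, green, blue); there is no depth.
- robot.camera_params(name): a dict with "fx", "fy", "cx", "cy" (pixels), "k1" (the pictures are not rectified: a ray, as slopes to the right and down, at radius r is drawn at 1 + k1 r^2 times it, then the intrinsics apply), "extrinsics" (4x4, takes a point from camera to world coordinates); the wrist camera has in their place "mount" (4x4, takes a point from camera to tool coordinates, whose origin is the TCP and whose axes are the tool frame's). Camera axes: x right, y down, z forward; pixel columns grow to the right and rows downward; lengths in m; the calibration is good to about 2 mm. A picture is of the moment at which its call begins: read the wrist's pose just before it. camera_params takes no time and is no camera call.
- robot.hand_in(): hands the job in, once; it reports no verdict.
The state is a dict: "time": time; "q": joint angles; "joint_velocities": joint speeds; "joint_torque": joint torques, N m; "position": TCP position; "tool_rot": TCP orientation; "ft_force": force on the tool from outside, world axes, zero at the start; "moment": the same for the moment, N m; "grip_width": finger opening in m.
Only numpy, scipy, OpenCV 4.12 (cv2) and the standard library are available. Lean on these libraries where they do the work, as an engineer would, in place of code of your own. Each camera call takes 0.05 s, during which the arm holds its last target.

## Working session

There is one attempt and no reset: what is moved stays moved. The work goes in short steps, Python scripts to look and compute and a tool call to move; the robot and the scene stay as the last step left them, time stands still between calls to the robot, and variables do not carry over. Pictures are saved under pics/ and viewed, and the job is handed in when it is done.

Besides the shell and the picture viewer there is one more tool, called as name(argument=value, ...) on one line, values as JSON. carry_out: Moves the arm, as the interface text tells. Its arguments: {"type":"object","properties":{"moves":{"type":"array"},"force":{"type":"number"}},"required":["moves"]}

```bash
mkdir -p pics; python3 - <<'E'
from rig import robot
import cv2
for n in ["scene","top"]:
    cv2.imwrite(f"pics/{n}0.png",robot.camera(n)[:,:,::-1])
    p=robot.camera_params(n);print(n,p)
print(robot.camera_params("wrist"));o=robot.get_obs();print(o["time"],o["position"],o["tool_rot"],o["grip_width"])
E
```

```text
scene {'fx': 456.0565890045247, 'fy': 456.0565890045247, 'cx': 317.6378729313287, 'cy': 199.33128172413623, 'k1': 0.03687916044022885, 'extrinsics': array([[-0.87290081,  0.32464568, -0.36421059,  0.86952023],
       [ 0.48788123,  0.57467201, -0.65705707,  0.51155603],
       [-0.00400911, -0.75123716, -0.6600202 ,  0.74134367],
       [ 0.        ,  0.        ,  0.        ,  1.        ]])}
top {'fx': 443.92270832508626, 'fy': 443.92270832508626, 'cx': 320.334439337925, 'cy': 201.0332118323421, 'k1': -0.006615429166813, 'extrinsics': array([[-0.00672558, -0.99724162,  0.07391832,  0.48003319],
       [-0.99984625,  0.00790338,  0.01565286, -0.05292075],
       [-0.01619388, -0.07380168, -0.99714145,  1.11938505],
       [ 0.        ,  0.        ,  0.        ,  1.        ]])}
{'fx': 320.27593449167273, 'fy': 320.27593449167273, 'cx': 318.19362541196455, 'cy': 200.38376172186094, 'k1': -0.03791993221801832, 'mount': array([[ 9.99999754e-01,  2.20373035e-04,  6.65588427e-04,
         4.87301109e-04],
       [-5.89259304e-04, -2.50256642e-01,  9.68179356e-01,
        -1.37505849e-01],
       [ 3.79928548e-04, -9.68179510e-01, -2.50256451e-01,
         6.82754095e-02],
       [ 0.00000000e+00,  0.00000000e+00,  0.00000000e+00,
         1.00000000e+00]])}
0.1 [ 0.14844725 -0.60646889  0.24666664] [-0.55571354  0.43705401 -0.43612854  0.55673885] 0.0868938476293361
```

View pics/scene0.png

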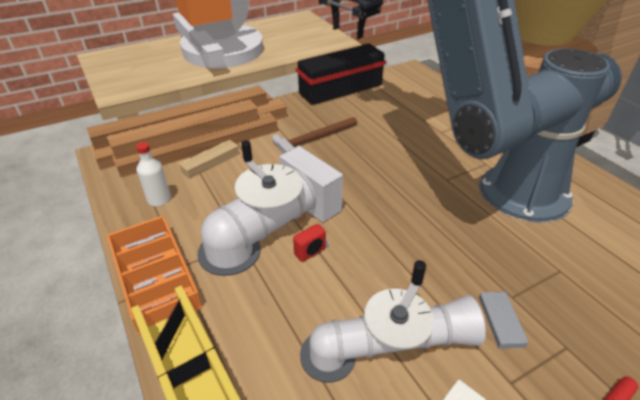

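View pics/top0.png

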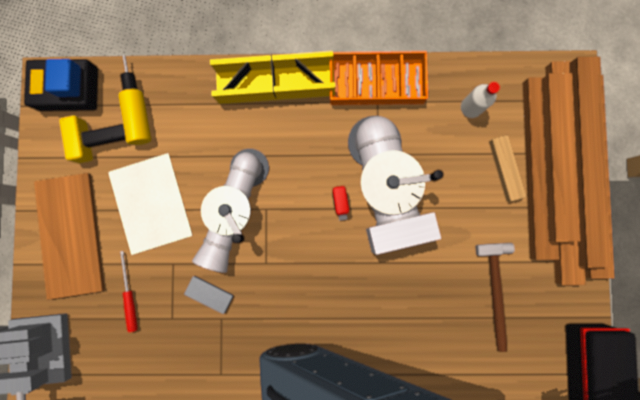

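The top picture shows the wide pickup with its pivot near (393,182) and its grip near (437,175). The narrow pickup's pivot is near (225,210). I'll enlarge the wide one.

```bash
python3 - <<'E'
import cv2
a=cv2.imread("pics/top0.png")[100:270,330:470];cv2.imwrite("pics/c1.png",cv2.resize(a,None,fx=4.5,fy=3.5*4.5/4.5,interpolation=2) if 0 else cv2.resize(a,None,fx=3.5,fy=3.5,interpolation=2))
a=cv2.imread("pics/scene0.png")[120:280,190:350];cv2.imwrite("pics/c2.png",cv2.resize(a,None,fx=3.5,fy=3.5,interpolation=2))
E
```

```text
(no output)
```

View pics/c1.png

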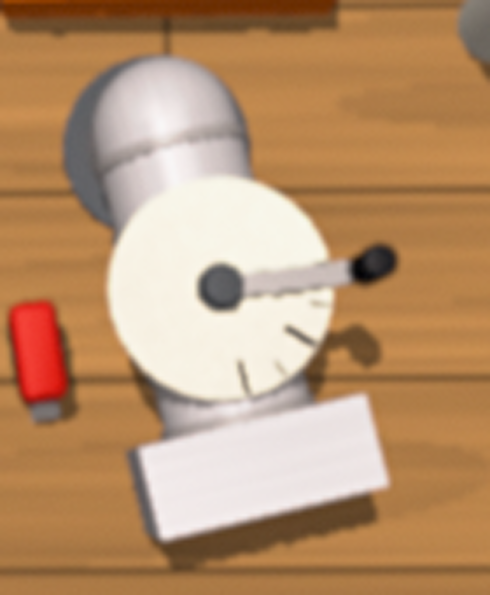

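View pics/c2.png

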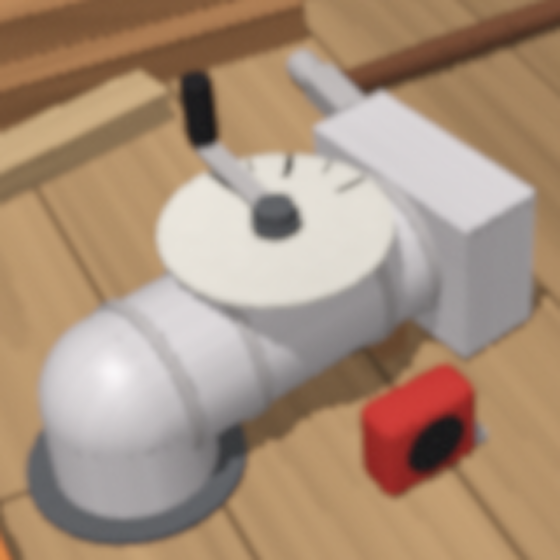

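```bash
cat > h.py <<'E'
import numpy as np,cv2
from rig import robot
def ray(n,uv,T=None):
    p=robot.camera_params(n);K=np.array([[p["fx"],0,p["cx"]],[0,p["fy"],p["cy"]],[0,0,1]])
    s=cv2.undistortPoints(np.array([[uv]],float),K,np.array([p["k1"],0,0,0.]))[0,0]
    T=p["extrinsics"] if T is None else T
    return T[:3,3],T[:3,:3]@np.r_[s,1]
def atz(n,uv,z,T=None):
    o,d=ray(n,uv,T);return o+d*(z-o[2])/d[2]
def tri(a,b):
    (o1,d1),(o2,d2)=a,b
    s=np.linalg.lstsq(np.c_[d1,-d2],o2-o1,rcond=None)[0]
    p,q=o1+s[0]*d1,o2+s[1]*d2;return (p+q)/2,np.linalg.norm(p-q)
E
python3 - <<'E'
from h import *
g=lambda x,y:(x/3.5+330,y/3.5+100)
h=lambda x,y:(x/3.5+190,y/3.5+120)
print("grip",tri(ray("top",g(373,264)),ray("scene",h(200,108))),atz("top",g(373,264),.157),atz("scene",h(200,108),.157))
print("hub",tri(ray("top",g(221,286)),ray("scene",h(276,208))))
for z in(.135,.145):print(atz("top",g(221,286),z),atz("scene",h(276,208),z))
# dial centre from disc outline
d=atz("top",g(221,289),.122);print("dial",d)
G=atz("top",g(373,264),.157)
P=atz("top",g(221,286),.143)
print("lever",np.degrees(np.arctan2(*(G-P)[1::-1])),np.linalg.norm((G-P)[:2]))
for n,x,y in(("q",318,303),("half",300,334),("3q",281,369),("open",243,378)):
    m=atz("top",g(x,y),.122);v=m-P;print(n,m,np.degrees(np.arctan2(v[1],v[0])),np.hypot(*v[:2]))
for n,a in(("hl",((137,449),(368,394))),("hr",((160,541),(388,486)))):
    a=[atz("top",g(*q),.12) for q in a];v=a[1]-a[0];print(n,np.degrees(np.arctan2(v[1],v[0])),np.hypot(*v[:2]))
E
```

```text
grip (array([ 0.60409785, -0.29058203,  0.15605656]), np.float64(0.0027816191443583303)) [ 0.60521723 -0.29105297  0.157     ] [ 0.60346765 -0.28823706  0.157     ]
hub (array([ 0.5942349 , -0.19948362,  0.1347751 ]), np.float64(0.0014174172991637656))
[ 0.5948323  -0.19980888  0.135     ] [ 0.5937832  -0.19873674  0.135     ]
[ 0.5936661 -0.1983167  0.145    ] [ 0.59833074 -0.18702238  0.145     ]
dial [ 0.59440454 -0.20171198  0.122     ]
lever -83.01956950952084 0.09312813075782272
q [ 0.58481957 -0.26379546  0.122     ] -97.93040335658142 0.06580969985230314
half [ 0.5649042  -0.25179788  0.122     ] -118.59913912842396 0.06057327580665048
3q [ 0.54247579 -0.23913811  0.122     ] -141.76105248125162 0.06547131997302409
open [ 0.53688259 -0.2147086   0.122     ] -164.23782994616272 0.05924448353948337
hl -77.04171405115146 0.15236032543202324
hr -76.8856905851448 0.14982061207138692
```

```bash
cat >> h.py <<'E'
from scipy.spatial.transform import Rotation as Ro
def plan(pos,xang,flip=1):
    o=robot.get_obs();R=Ro.from_quat(o["tool_rot"]);x=np.array([np.cos(xang),np.sin(xang),0])*flip;y=np.array([0,0,-1.])
    D=Ro.from_matrix(np.c_[x,y,np.cross(x,y)])
    print("shift cm",np.round(R.inv().apply(pos-o["position"])*100,2),"rv",np.round((R.inv()*D).as_rotvec(),4))
E
python3 - <<'E'
from h import *
o=robot.get_obs();print(Ro.from_quat(o["tool_rot"]).as_matrix().round(3),o["q"])
for f in(1,-1):plan(np.array([.604,-.290,.23]),np.radians(6.5),f)
E
```

```text
[[ 0.238 -0.     0.971]
 [-0.971  0.002  0.238]
 [-0.002 -1.     0.   ]] [-1.50946500e+00  5.28354730e-01  1.43381861e+00 -1.57468563e-05
  1.18137259e+00 -1.78507097e-01]
shift cm [-19.92   1.72  51.77] rv [-1.7000e-03 -1.4444e+00 -1.3000e-03]
shift cm [-19.92   1.72  51.77] rv [ 1.4000e-03  1.6972e+00 -1.7000e-03]
```

carry_out(moves=[[0.7,-19.9,0,51.8,0,-1.444,0],[0.7,-19.9,0,51.8,0,-1.444,0],[0.7,-19.9,0,51.8,0,-1.444,0],[0.7,-19.9,0,51.8,0,-1.444,0],[0.7,-19.9,0,51.8,0,-1.444,0],[0.7,-19.9,0,51.8,0,-1.444,0],[0.7,-19.9,0,51.8,0,-1.444,0],[0.7,-19.9,0,51.8,0,-1.444,0],[0.7,-19.9,0,51.8,0,-1.444,0],[0.7,-19.9,0,51.8,0,-1.444,0],[0.7,-19.9,0,51.8,0,-1.444,0],[0.7,-19.9,0,51.8,0,-1.444,0],[0.7,-19.9,0,51.8,0,-1.444,0],[0.7,-19.9,0,51.8,0,-1.444,0],[0.7,-19.9,0,51.8,0,-1.444,0],[0.7,-19.9,0,51.8,0,-1.444,0],[0.7,-19.9,0,51.8,0,-1.444,0]])

```text
time: 1.8
position: [0.6035, -0.2918, 0.2477]
tool_rot: [0.706, 0.039, -0.039, -0.706]
ft_force: [-0.3, 0.3, -0.1]
grip_width: 0.061
```

```bash
python3 - <<'E'
from h import *
o=robot.get_obs();im=robot.camera("wrist");cv2.imwrite("pics/w1.png",im[:,:,::-1]);print(o["time"],o["position"],o["tool_rot"],abs(o["joint_velocities"]).max(),o["q"],o["ft_force"])
E
```

```text
1.8 [ 0.6035254  -0.29181769  0.24769892] [ 0.70602389  0.03920528 -0.03928929 -0.70600961] 0.00825446075669391 [-6.16685740e-01  5.90343519e-01  1.30940015e+00 -9.48691135e-05
  1.24192939e+00 -7.27720257e-01] [-0.29133285  0.25636499 -0.08961547]
```

View pics/w1.png

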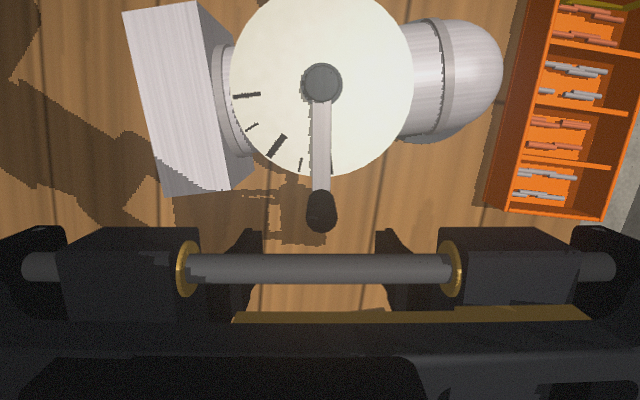

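```bash
python3 - <<'E'
import cv2
a=cv2.imread("pics/w1.png")[50:240,220:420];cv2.imwrite("pics/c3.png",cv2.resize(a,None,fx=3,fy=3,interpolation=2))
E
```

```text
(no output)
```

View pics/c3.png

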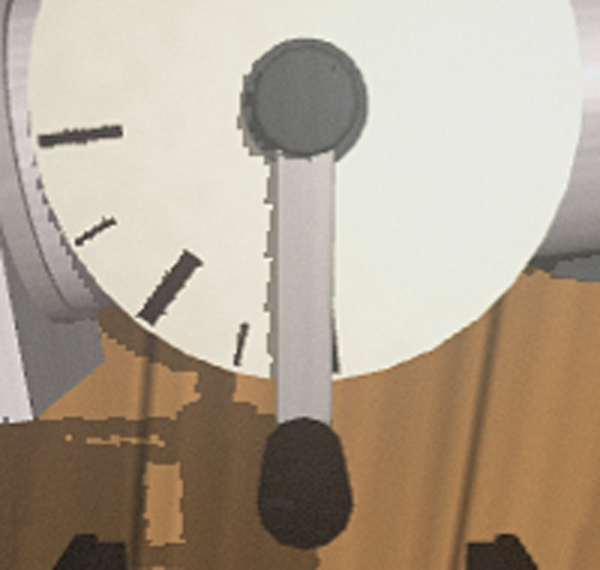

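```bash
python3 - <<'E'
from h import *
o=robot.get_obs();T=np.eye(4);T[:3,:3]=Ro.from_quat(o["tool_rot"]).as_matrix();T[:3,3]=o["position"];T=T@robot.camera_params("wrist")["mount"]
g=lambda x,y:(x/3+220,y/3+50)
A=lambda p,z:atz("wrist",g(*p),z,T)
print("post top",A((305,502),.181),"bot",A((304,445),.133),"hub",A((305,97),.138))
for z in(.12,.126):
  N=[];b=[]
  for n,p,q in(("open",(40,140),(122,131)),("half",(148,320),(195,256)),("q",(238,364),(245,323)),("3q",(77,243),(115,221))):
    P,Q=A(p,z),A(q,z);v=P-Q;print(z,n,np.degrees(np.arctan2(v[1],v[0])).round(1),P.round(4))
    m=np.array([-v[1],v[0]])/np.hypot(*v[:2]);N.append(m);b.append(m@P[:2])
  c=np.linalg.lstsq(np.array(N),np.array(b),rcond=None)[0];print("centre",c)
  for n,p,q in(("open",(40,140),(122,131)),("half",(148,320),(195,256)),("q",(238,364),(245,323)),("3q",(77,243),(115,221))):
    v=(A(p,z)+A(q,z))[:2]/2-c;print(n,np.degrees(np.arctan2(v[1],v[0])).round(1),np.linalg.norm(A(p,z)[:2]-c))
E
```

```text
post top [ 0.60595918 -0.28836546  0.181     ] bot [ 0.60607922 -0.28736791  0.133     ] hub [ 0.59616557 -0.1991626   0.138     ]
0.12 open -167.9 [ 0.5276 -0.2157  0.12  ]
0.12 half -121.3 [ 0.5598 -0.2601  0.12  ]
0.12 q -94.0 [ 0.5856 -0.2695  0.12  ]
0.12 3q -144.9 [ 0.539  -0.2414  0.12  ]
centre [ 0.59197099 -0.20341462]
open -169.5 0.06547924713233333
half -119.3 0.06518169984236089
q -95.6 0.06642053536006953
3q -144.3 0.06515501350670733
0.126 open -167.9 [ 0.5292 -0.2159  0.126 ]
0.126 half -121.3 [ 0.5606 -0.2593  0.126 ]
0.126 q -94.0 [ 0.5859 -0.2685  0.126 ]
0.126 3q -144.9 [ 0.5403 -0.241   0.126 ]
centre [ 0.59207218 -0.20388985]
open -169.5 0.06399789857123557
half -119.3 0.06370708274610372
q -95.6 0.06491789186931397
3q -144.3 0.06368100014013009
```

carry_out(moves=[[0.7,0.2,2.5,0.3,0,0,0],[0.7,0.2,5,0.3,0,0,0],[0.7,0.2,7,0.3,0,0,0],[0.7,0.2,8.2,0.3,0,0,0],[0.7,0.2,8.2,0.3,0,0,0],[0.7,0.2,8.2,0.3,0,0,0],[0.2,0.2,8.2,0.3,0,0,0],[0.2,0.2,8.2,0.3,0,0,0],[0.2,0.2,8.2,0.3,0,0,0],[0.2,0.2,8.2,0.3,0,0,0],[0.2,0.2,8.2,0.3,0,0,0],[0.2,0.2,8.2,0.3,0,0,0],[0.2,0.2,8.2,0.3,0,0,0]], force=15)

```text
time: 3.15
position: [0.6058, -0.2876, 0.1656]
tool_rot: [0.706, 0.04, -0.04, -0.706]
ft_force: [-0.8, -0.0, 1.0]
grip_width: 0.0216
```

```bash
python3 - <<'E'
from h import *
o=robot.get_obs();im=robot.camera("wrist");cv2.imwrite("pics/w2.png",im[:,:,::-1]);print(o["time"],o["position"],o["tool_rot"],o["grip_width"],o["ft_force"])
P=np.array([.5955,-.199]);a0=np.arctan2(o["position"][1]-P[1],o["position"][0]-P[0]);r=np.hypot(*(o["position"][:2]-P));print(np.degrees(a0),r)
R=Ro.from_quat(o["tool_rot"]);tot=np.radians(-121.3)-a0
for k in range(1,9):
    d=tot*k/8;p=np.r_[P+r*np.array([np.cos(a0+d),np.sin(a0+d)]),o["position"][2]]
    print(np.round(R.inv().apply(p-o["position"])*100,2),R.inv().apply([0,0,d]).round(3))
E
```

```text
3.15 [ 0.60582532 -0.28761997  0.16560525] [ 0.70599765  0.03979751 -0.04015592 -0.70595394] 0.02159424612171616 [-0.82716052 -0.03385785  1.04746657]
-83.35430182339812 0.08921945634664799
[-0.74  0.    0.03] [0.    0.083 0.   ]
[-1.47  0.    0.12] [0.    0.166 0.   ]
[-2.19  0.    0.27] [0.    0.248 0.   ]
[-2.9   0.    0.48] [0.    0.331 0.   ]
[-3.59  0.    0.74] [0.    0.414 0.   ]
[-4.25  0.    1.07] [0.    0.497 0.   ]
[-4.89  0.    1.44] [0.    0.579 0.   ]
[-5.49  0.    1.87] [0.    0.662 0.   ]
```

View pics/w2.png

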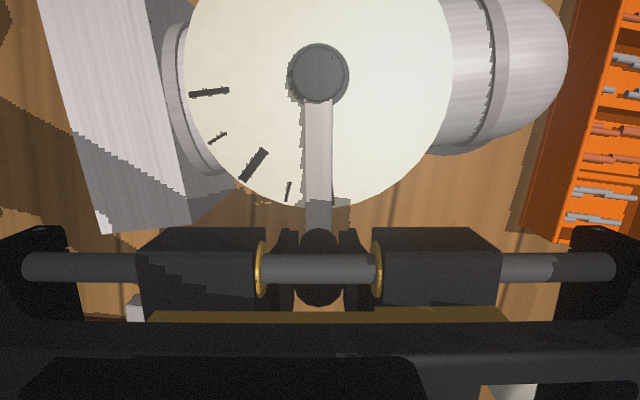

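The picture shows the post held between the pads at (318,265), with a width of 21.6 mm that matches the 22 mm post. Next I'll swing it along the arc.

carry_out(moves=[[0.2,-0.37,0,0.01,0,0.041,0],[0.2,-0.74,0,0.03,0,0.083,0],[0.2,-1.1,0,0.07,0,0.124,0],[0.2,-1.47,0,0.12,0,0.166,0],[0.2,-1.83,0,0.19,0,0.207,0],[0.2,-2.19,0,0.27,0,0.248,0],[0.2,-2.55,0,0.37,0,0.29,0],[0.2,-2.9,0,0.48,0,0.331,0],[0.2,-3.25,0,0.6,0,0.372,0],[0.2,-3.59,0,0.74,0,0.414,0],[0.2,-3.92,0,0.9,0,0.455,0],[0.2,-4.25,0,1.07,0,0.497,0],[0.2,-4.57,0,1.25,0,0.538,0],[0.2,-4.89,0,1.44,0,0.579,0],[0.2,-5.2,0,1.65,0,0.62,0],[0.2,-5.49,0,1.87,0,0.662,0],[0.2,-5.49,0,1.87,0,0.662,0],[0.2,-5.49,0,1.87,0,0.662,0]])

```text
time: 5.0
position: [0.5492, -0.2751, 0.1656]
tool_rot: [-0.681, 0.192, -0.191, 0.681]
ft_force: [-0.6, 0.6, -0.1]
grip_width: 0.0216
```

```bash
python3 - <<'E'
from h import *
o=robot.get_obs();im=robot.camera("wrist")[:,:,::-1];cv2.imwrite("pics/w3.png",cv2.resize(im[0:260,130:530],None,fx=2,fy=2,interpolation=2));print(o["time"],o["position"],o["tool_rot"],o["grip_width"],o["ft_force"])
P=np.array([.5955,-.199]);v=o["position"][:2]-P;print(np.degrees(np.arctan2(v[1],v[0])),np.hypot(*v))
E
```

```text
5.0 [ 0.54923026 -0.27514076  0.16563695] [-0.68064053  0.19161278 -0.19132713  0.68074   ] 0.02156893587608973 [-0.60021015  0.64302056 -0.09835814]
-121.28650151493261 0.08909716565153888
```

View pics/w3.png

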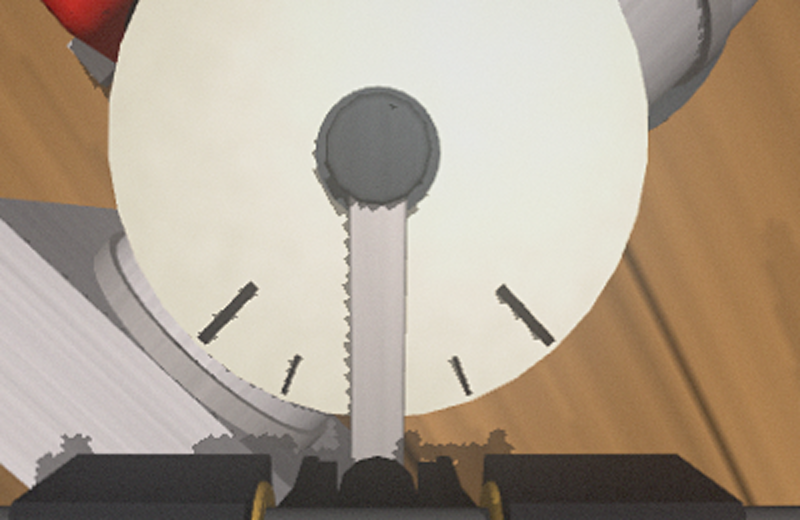

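The lever now covers the half mark. The shut, open and quarter marks lie symmetric about it: 174/122 px on the left against 173/123 px on the right. I'll release and back away.

carry_out(moves=[[0.3,0,0,0,0,0,0],[0.4,0,0,0,0,0,0],[0.5,0,0,0,0,0,0],[0.6,0,0,0,0,0,0],[0.6,0,0,0,0,0,0],[0.6,0,0,0,0,0,0],[0.6,0,-1,0,0,0,0],[0.6,0,-3,0,0,0,0],[0.6,0,-6,0,0,0,0],[0.6,0,-9,0,0,0,0],[0.6,0,-12,0,0,0,0],[0.6,0,-12,0,0,0,0],[0.6,0,-12,0,0,0,0]])

```text
time: 6.35
position: [0.5495, -0.2753, 0.2868]
tool_rot: [0.681, -0.191, 0.192, -0.68]
ft_force: [0.3, 0.2, -0.4]
grip_width: 0.0521
```

```bash
python3 - <<'E'
from h import *
o=robot.get_obs();im=robot.camera("wrist")[:,:,::-1];cv2.imwrite("pics/w4.png",cv2.resize(im[0:260,130:530],None,fx=2,fy=2,interpolation=2));print(o["time"],o["position"],o["grip_width"],o["ft_force"],abs(o["joint_velocities"]).max())
cv2.imwrite("pics/s4.png",robot.camera("scene")[:,:,::-1])
E
```

```text
6.35 [ 0.5495395  -0.27525628  0.28680468] 0.05214362563418743 [ 0.26459328  0.22582482 -0.36764225] 0.040799032533731364
```

View pics/w4.png

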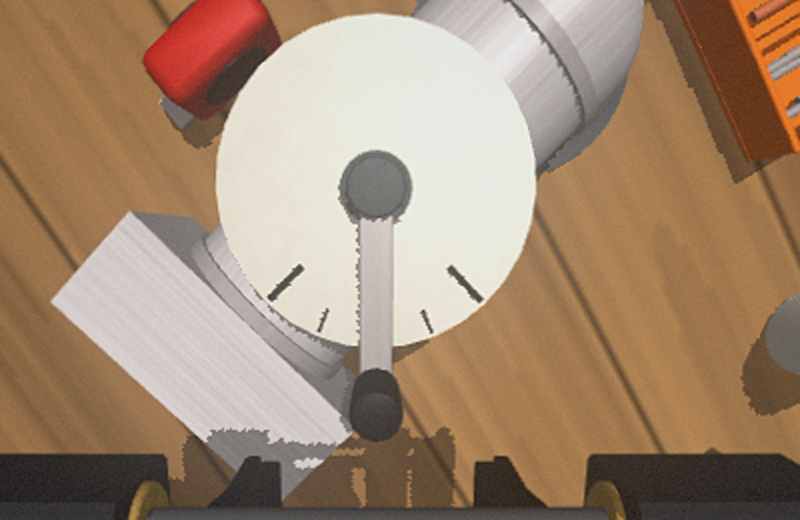

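View pics/s4.png

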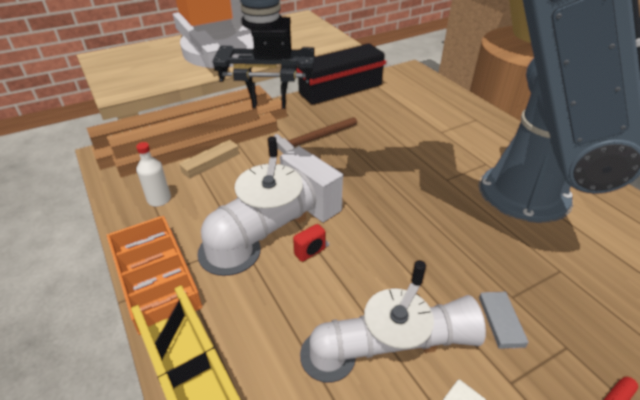

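The lever stayed on the half mark: the marks at (270,298) and (481,299) are symmetric about the bar at x = 376. The gripper is clear above it, and the narrow lever is unchanged at (418,272).

```bash
python3 -c "
from rig import robot
print(robot.hand_in())"
```

```text
the job is handed in; nothing more can be done
None
```

The wide pickup's damper lever is now on the thick half-open mark, and I've handed the job in. I gripped its post, swung it about 38° clockwise along its arc, let go and raised the gripper clear at about 6.4 s.

- **Lever position:** after release, the shut and open marks sat about 106 px and 105 px either side of the lever in the wrist picture, so it stands half-way to within about a degree.
- **Narrow pickup:** its lever was never approached and looks the same as in the first picture.
- **Forces:** wrist force readings at the end of each move were about 1 N or less.
- **Disagreement:** locating the pivot by intersecting the dial mark lines gave a point 4–6 mm off the hub seen directly. I used the hub, because it fits the given 90 mm lever length, and the symmetry check on the dial agreed.

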